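Swipe the light pad to full brightness

TASK

Turn the tracing light pad up to full with its curved touch bar: close the fingers, set the fingertips lightly down on the end of the bar beside the small sun mark, and stroke along the whole curve to the end beside the large sun mark. Make it one unbroken stroke without lifting off on the way or pressing hard, then lift clear. Do not disturb the small bottle, the tin or the eraser around the bar.

Things in the scene. Friction and masses are not known exactly. Their poses are not given: they have to be found in the camera images.
- light_pad: grey flat light pad fixed to the table, 275 x 290 mm, 12 mm thick, with a white panel over its far part and a black curved touch bar along its near part. Origin: at table height, below the middle of the touch bar; x points from the bar towards the white panel, y to the left along the bar, z up. The pad reaches from x = -30 to 245 mm and y = -145 to 145 mm. Its start yaw varies by up to 35 degrees either way.
- touch_bar (a joint): how far the touch bar is pressed down, m: 0 released, 0.005 at its stop. The bar is a black rubber rod of 15 mm diameter, half sunk in the pad, that goes straight down as a whole on springs (about 1 N to start it, about 7 N at the stop) and comes back when released. Its middle line is a circular arc of radius 130 mm about arc_centre, 90 degrees long (204 mm), bulging towards the pad's near (-x) edge.
- bar_mid (a point): middle of the touch bar, on the crest of the released bar, 19 mm above the table (7 mm above the pad)
- bar_left (a point): left (+y of the pad) end of the touch bar's arc, on the crest of the released bar; the rounded end goes 7.5 mm further
- bar_right (a point): right (-y of the pad) end of the touch bar's arc, on the crest of the released bar; the rounded end goes 7.5 mm further
- arc_centre (a point): centre of the bar's arc, at the height of the bar's crest (a point in the air over the white panel)
- small_sun: small black sun mark printed on the pad, 18 mm across, about 30 mm beyond one end of the touch bar: the dim end, where the stroke begins. It may be at the left or the right end. Origin at its centre.
- large_sun: large black sun mark printed on the pad, 34 mm across, about 30 mm beyond the other end of the touch bar: the bright end, where the stroke finishes. Origin at its centre.
- dropper: loose bystander: small white dropper bottle with black cap, 22 mm across, 67 mm tall, standing on the white panel inside the curve. Origin at the centre of its underside.
- pastille_tin: loose bystander: oblong tin, 36 x 64 x 17 mm, on the table to the left of the pad. Origin at the centre of its underside.
- eraser: loose bystander: eraser in a cardboard sleeve, 31 x 66 x 20 mm, on the table to the right of the pad. Origin at the centre of its underside.

How it is judged:
On the way, in this order (a step that is already met when the one before it is completed fails the run):
1. fingertips touch the bar at the end beside the small sun (contact force between the fingers and touch_bar above 0.3 N and horizontal distance between the grasp point and small_sun between -1 and 0.055 m), for 0.04 s.
2. still touching a quarter of the way along (contact force between the fingers and touch_bar above 0.3 N and horizontal distance between the grasp point and small_sun between 0.065 and 0.092 m), for 0.04 s.
3. still touching at the middle of the bar (contact force between the fingers and touch_bar above 0.3 N and horizontal distance between the grasp point and small_sun between 0.114 and 0.142 m), for 0.04 s.
4. still touching three quarters of the way along (contact force between the fingers and touch_bar above 0.3 N and horizontal distance between the grasp point and large_sun between 0.065 and 0.092 m), for 0.04 s.
5. touching the bar at the end beside the large sun (contact force between the fingers and touch_bar above 0.3 N and horizontal distance between the grasp point and large_sun between -1 and 0.055 m), for 0.04 s.
At the end, for the whole second after the job is handed in: stroked from small to large sun, touched in order at the first end, quarter, middle, three quarters and last end (ends: grasp point within 55 mm of the mark); bar released to within 1 mm; bottle, tin and eraser within 20 mm of their starts (value of joint touch_bar below 0.001 m and distance of each of dropper, pastille_tin, eraser from where it was at the start of the episode below 0.02 m).
It fails at once if the bar is pressed hard (over 25 N) (contact force between the fingers and touch_bar above 25 N).
It fails at once if the fingertips are lifted about 20 mm or more off the bar between its ends (passing well above is free) (horizontal distance between the grasp point and small_sun above 0.065 m and horizontal distance between the grasp point and large_sun above 0.065 m and horizontal distance between the grasp point and arc_centre between 0.11 and 0.15 m and x of the grasp point in the frame of light_pad below 0.05 m and z of the grasp point in the frame of light_pad between 0.058 and 0.07 m).
It fails at once if the bottle, tin or eraser is shoved, lifted or carried (over 20 mm), or the bottle knocked over (distance of any of dropper, pastille_tin, eraser from where it was at the start of the episode above 0.02 m or angle between dropper's own z axis and vertical above 0.5 rad).
It also fails if it takes over 38 s, if anything falls off the work surface, if the arm or the gripper's body presses on something with over 40 N, if the wrist force passes 120 N, or if a joint passes its speed limit or range.

ROBOT

A 6-joint arm with a two-finger parallel gripper is mounted at the origin on a cart in front of the work surface, level with it; the furniture and walls round the work are solid. World frame = base frame: x ahead of the robot, y to its left, z up, the work surface at z = 0. Lengths are in m, angles in rad, forces in N, time in s.
With the tool pointing down it reaches from about 0.375 to 0.925 m from the base axis. Payload 5.7 kg.
Tool frame: the origin (TCP) lies at the very end of the fingers, on their centre line; the grasp point (between the pads) lies 19 mm behind it (ctrl.grip_depth is the distance from the TCP to the grasp point, in m); y points along the fingers, x is the direction in which the jaws open and shut, and the axes are right-handed (so a half turn about y gives the same grasp; the last joint's range is limited). The gripper opens to 85 mm and grips with 20 to 120 N. Pads are 22 mm wide; open, the fingers measure 114 mm over their backs; the gripper's body (76 mm by 85 mm) begins 54 mm behind the grasp point. The pads swing forward as they close: fully open they stand 13 mm farther back than shut.
Start: joints at [-1.45, 0.359, 1.51, -0, 1.272, -0.115], TCP at [0.14, -0.583, 0.231] pointing down, gripper open.
Joint ranges: [-2.97, 2.97], [-1.01, 2.36], [0.21, 2.38], [-0.96, 4.11], [0.2, 2.71], [-2.98, 2.98]. Speed limits (rad/s): [2.39, 2.39, 3.14, 3.14, 3.14, 3.14].

INTERFACE

Orientations are given as a rotation vector (axis times angle).
In Python, from cell import ctrl gives the robot as it stands. The module is installed in compiled form; this text tells all that it offers.
- The arm moves only by the tool send_rows, never from a script. Its argument "deltas" is a list of rows, each an object with "hand": the closure, from 0 (fully open) to 1 (shut); "xyz": the shift along the tool's x, y, z in cm, a list of three; "roll": the turn about the tool's y in rad. In form: [{"hand": hand, "xyz": [tx, ty, tz], "roll": roll}, ...]. A call has 1 to 5 rows; each row is the pose to reach, as a shift and turn from the pose measured when the call began, along the tool's axes at that moment; what a row does not reach only later rows make up. A row lasts 1/8 s, in which the tool goes at most 62.5 mm and 10.7 degrees, less where a joint would pass 70% of its speed; a pose out of reach is approached as far as the arm can. A call with a gripper value outside its range is refused whole. The fingers move at their own pace and stop on an object; the grip force is fixed at half the most. Time passes only in rows, so rows that repeat a pose let the fingers close. It gives the time, the measured TCP pose, the force and the opening at its end, in the units of the state.
- ctrl.read_state(): the state, without advancing time (a new reading comes with each control period).
- ctrl.grab_frame(name): name is "scene" or "top"; returns a dict with "frame" (420x560x3 uint8, red, green, blue), "fx", "fy", "cx", "cy" (pixels), "eye" and "rotation" of the camera in the world. Camera axes: x right, y down, z forward; pixel columns grow to the right and rows downward; lengths in m; the calibration is good to about 2 mm. A picture is of the moment at which its call begins. There is no depth.
- ctrl.hand_in(): hands the job in, once; it reports no verdict.
The state is a dict: "time_s": time; "joint_positions": joint angles; "qd": joint speeds; "joint_torque": joint torques, N m; "tool_pos": TCP position; "orientation": TCP orientation; "contact_force": force on the tool from outside, world axes, zero at the start; "torque": the same for the moment, N m; "opening": finger opening in m.
Only numpy, scipy, OpenCV 4.12 (cv2) and the standard library are available. Lean on these libraries where they do the work, as an engineer would, in place of code of your own. Each camera call takes 0.05 s, during which the arm holds its last target.

## Working session

There is one attempt and no reset: what is moved stays moved. The work goes in short steps, Python scripts to look and compute and a tool call to move; the robot and the scene stay as the last step left them, time stands still between calls to the robot, and variables do not carry over. Pictures are saved under pics/ and viewed, and the job is handed in when it is done.

Besides the shell and the picture viewer there is one more tool, called after "Emit:" by a JSON object that holds its "method" and its "body", one argument or row to a line. send_rows: Moves the arm, as the interface text tells. Its arguments: {"type":"object","properties":{"deltas":{"type":"array","items":{"type":"object","properties":{"hand":{"type":"number"},"xyz":{"type":"array","items":{"type":"number"}},"roll":{"type":"number"}}}}},"required":["deltas"]}

```bash
mkdir -p pics; cat > h.py <<'E'
import numpy as np,cv2
from cell import ctrl
def ray(f,u,v,z):
    d=np.array(f["rotation"])@np.array([(u-f["cx"])/f["fx"],(v-f["cy"])/f["fy"],1.0])
    e=np.array(f["eye"]); return e+d*(z-e[2])/d[2]
E
python3 - <<'E'
from h import *
import pickle
fs={}
for n in ("top","scene"):
    f=ctrl.grab_frame(n); fs[n]=f
    cv2.imwrite(f"pics/{n}0.png",f["frame"][:,:,::-1])
    print(n,f["eye"],f["fx"],np.round(f["rotation"],3).tolist())
pickle.dump(fs,open("f0.pkl","wb"))
s=ctrl.read_state();print({k:np.round(v,4) for k,v in s.items()}, ctrl.grip_depth)
E
```

```text
top [0.48757886 0.02123054 0.92587574] 424.87449852236136 [-2.147, 2.166, -0.173]
scene [ 0.17330591 -0.71699193  0.47736767] 473.5738784582424 [-1.965, 0.564, -0.334]
{'time_s': np.float64(0.1), 'joint_positions': array([-1.4501,  0.3594,  1.5113, -0.    ,  1.2725, -0.1151]), 'qd': array([-0.0019, -0.0022, -0.0008, -0.002 , -0.0012,  0.0003]), 'joint_torque': array([ 1.00000e-03, -5.28652e+01, -2.79350e+01, -2.00000e-04,
        5.10000e-03,  0.00000e+00]), 'tool_pos': array([ 0.1401, -0.5828,  0.2305]), 'orientation': array([-1.3104,  1.0346, -1.0326]), 'contact_force': array([0.3776, 0.2931, 0.2298]), 'torque': array([-0.0284,  0.0327, -0.0155]), 'opening': np.float64(0.086)} 0.0187
```

View pics/top0.png

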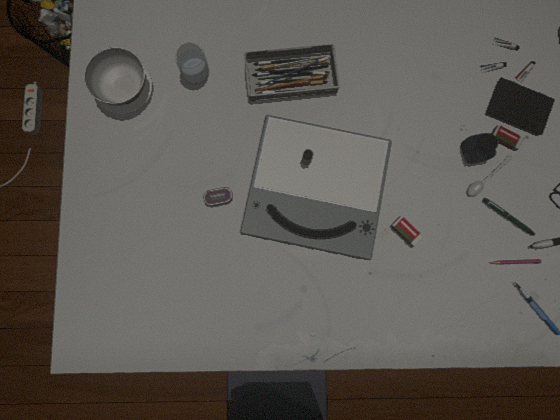

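View pics/scene0.png

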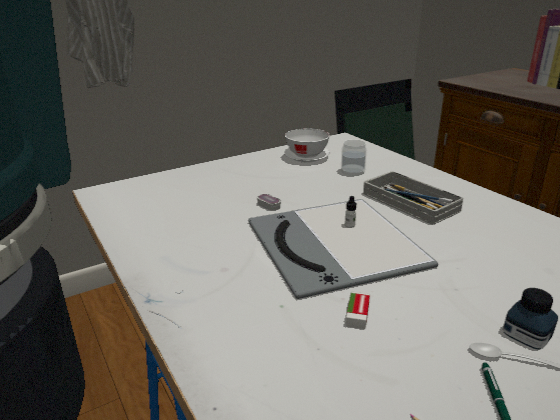

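The top view shows the pad, with the small sun at about (256,205) to the left, the large sun at about (367,227) to the right, and the bar running (270,208)→(312,236)→(354,226). The bottle is at (307,157), the tin at (218,197) and the eraser at (406,230).

```bash
cat > h.py <<'E'
import numpy as np,cv2
from scipy.spatial.transform import Rotation as Ro
from scipy.optimize import least_squares
from cell import ctrl
def ray(f,u,v,z):
    R=Ro.from_rotvec(f["rotation"]).as_matrix()
    d=R@np.array([(u-f["cx"])/f["fx"],(v-f["cy"])/f["fy"],1.0])
    e=np.array(f["eye"]); return e+d*(z-e[2])/d[2]
E
python3 - <<'E'
from h import *
import pickle
fs=pickle.load(open("f0.pkl","rb"))
for n in ("top","scene"):
    f=fs[n]; g=cv2.cvtColor(f["frame"],cv2.COLOR_RGB2GRAY)
    x0,x1,y0,y1=(235,400,105,265) if n=="top" else (245,440,195,295)
    m=np.zeros_like(g); m[y0:y1,x0:x1]=(g[y0:y1,x0:x1]<62)*255
    k,l,st,c=cv2.connectedComponentsWithStats(m)
    for i in range(1,k):
        if st[i,4]>8: print(n,st[i],c[i],"z12",ray(f,*c[i],.012).round(4))
    i=1+np.argmax(st[1:,4]); v,u=np.nonzero(l==i)
    P=np.array([ray(f,a,b,.016 )[:2] for a,b in zip(u,v)])
    r=least_squares(lambda p:np.hypot(P[:,0]-p[0],P[:,1]-p[1])-p[2],[P[:,0].mean()+.1,P[:,1].mean(),.13])
    c0=least_squares(lambda p:np.hypot(P[:,0]-p[0],P[:,1]-p[1])-.13,r.x[:2]).x
    d=P-c0; a=np.arctan2(-d[:,1],-d[:,0]) # angle about -x
    print("free fit",r.x.round(4),"R130",c0.round(4),"angles",np.degrees([a.min(),a.max()]).round(1),"radial",(np.hypot(*d.T)).min().round(4),np.hypot(*d.T).max().round(4))
    big=cv2.resize(f["frame"][y0-10:y1+10,x0-10:x1+10,::-1],None,fx=3,fy=3,interpolation=cv2.INTER_CUBIC)
    big=cv2.convertScaleAbs(big,alpha=1.5); cv2.imwrite(f"pics/{n}_zoom.png",big)
s=ctrl.read_state();print(Ro.from_rotvec(s["orientation"]).as_matrix().round(4))
E
```

```text
top [301 150  12  15 123] [306.73170732 157.03252033] z12 [ 0.7441 -0.0633  0.012 ]
top [255 203   4   4  12] [256.08333333 204.66666667] z12 [0.6379 0.0493 0.012 ]
top [266 204  91  35 954] [309.33647799 226.7148847 ] z12 [ 0.5887 -0.0658  0.012 ]
top [362 220   9  12  59] [366.01694915 226.52542373] z12 [ 0.5881 -0.1891  0.012 ]
top [396 222   4   6  12] [398.16666667 225.08333333] z12 [ 0.5907 -0.2595  0.012 ]
top [390 225  10  11  43] [395.25581395 229.76744186] z12 [ 0.5805 -0.2526  0.012 ]
top [241 233 129  27 179] [305.61452514 246.36871508] z12 [ 0.5462 -0.0569  0.012 ]
free fit [ 0.7026 -0.0886  0.1304] R130 [ 0.7022 -0.0886] angles [-60.4  35.5] radial 0.1188 0.1406
scene [400 195  39  10 162] [418.7654321  198.14197531] z12 [ 0.9503 -0.0439  0.012 ]
scene [347 196   9  15 100] [351.11 204.26] z12 [0.8008 0.0152 0.012 ]
scene [383 196   8   5  11] [385.81818182 198.09090909] z12 [ 0.8877 -0.0028  0.012 ]
scene [405 207   6   3  10] [407.4 207.9] z12 [ 0.8923 -0.0661  0.012 ]
scene [275 220  50  53 635] [292.66299213 249.35590551] z12 [ 0.5863 -0.076   0.012 ]
scene [309 265 129  30 236] [372.96186441 280.03813559] z12 [ 0.6464 -0.2322  0.012 ]
scene [324 274  10  10  53] [328.01886792 278.43396226] z12 [ 0.5856 -0.1877  0.012 ]
free fit [ 0.6972 -0.0931  0.1291] R130 [ 0.6982 -0.0932] angles [-61.6  35. ] radial 0.1181 0.1407
[[ 2.336e-01 -2.000e-04  9.723e-01]
 [-9.723e-01  1.600e-03  2.336e-01]
 [-1.600e-03 -1.000e+00  2.000e-04]]
```

View pics/top_zoom.png

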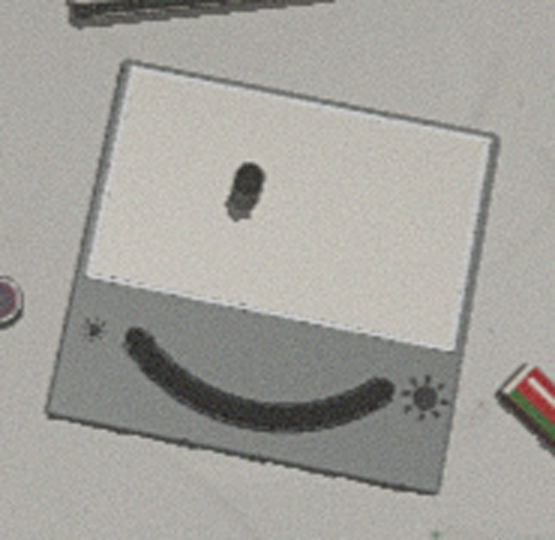

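Emit:
{"method": "send_rows", "body": {
  "deltas": [
    {"hand":1,"xyz":[-47,0,62],"roll":0},
    {"hand":1,"xyz":[-47,0,62],"roll":0},
    {"hand":1,"xyz":[-47,0,62],"roll":0},
    {"hand":1,"xyz":[-47,0,62],"roll":0},
    {"hand":1,"xyz":[-47,0,62],"roll":0}
  ]
}}

```text
time_s: 0.72
tool_pos: [0.3389, -0.3397, 0.2312]
orientation: [-1.31, 1.035, -1.033]
contact_force: [-0.2, -0.0, 0.3]
opening: -0.0001
```

```bash
cat >> h.py <<'E'
C=np.array([.701,-.090])
def arc(deg): a=np.radians(deg); return C-.13*np.array([np.cos(a),np.sin(a)])
def plan(ts):
    s=ctrl.read_state(); R=Ro.from_rotvec(s["orientation"]).as_matrix(); p=np.array(s["tool_pos"])
    d=p[:2]-C
    print("t",round(s["time_s"],2),"pos",p.round(4),"F",np.round(s["contact_force"],2),"qd",np.abs(s["qd"]).max().round(3),"rad",np.hypot(*d).round(4),"ang",np.degrees(np.arctan2(-d[1],-d[0])).round(1),"open",s["opening"])
    for t in ts: print((R.T@(np.array(t)-p)*100).round(2).tolist())
E
python3 -c "
from h import *
plan([[*arc(-56.5),.13]])"
```

```text
t 0.72 pos [ 0.3389 -0.3397  0.2312] F [-0.16 -0.    0.26] qd 0.995 rad 0.4399 ang 34.6 open -0.00013521194173928382
[-28.04, 10.18, 36.58]
```

Emit:
{"method": "send_rows", "body": {
  "deltas": [
    {"hand":1,"xyz":[-28,10,36.6],"roll":0},
    {"hand":1,"xyz":[-28,10,36.6],"roll":0},
    {"hand":1,"xyz":[-28,10,36.6],"roll":0},
    {"hand":1,"xyz":[-28,10,36.6],"roll":0},
    {"hand":1,"xyz":[-28,10,36.6],"roll":0}
  ]
}}

```text
time_s: 1.35
tool_pos: [0.5314, -0.1024, 0.1651]
orientation: [-1.31, 1.035, -1.033]
contact_force: [0.2, -0.4, 0.2]
opening: 0.0003
```

```bash
python3 -c "
from h import *
plan([[*arc(-56.5),.13]])"
```

```text
t 1.35 pos [ 0.5314 -0.1024  0.1651] F [ 0.21 -0.39  0.24] qd 0.887 rad 0.1701 ang 4.2 open 0.0003214745129415223
[-9.46, 3.52, 12.33]
```

Emit:
{"method": "send_rows", "body": {
  "deltas": [
    {"hand":1,"xyz":[-9.5,3.5,12.3],"roll":0},
    {"hand":1,"xyz":[-9.5,3.5,12.3],"roll":0},
    {"hand":1,"xyz":[-9.5,3.5,12.3],"roll":0},
    {"hand":1,"xyz":[-9.5,3.5,12.3],"roll":0},
    {"hand":1,"xyz":[-9.5,3.5,12.3],"roll":0}
  ]
}}

```text
time_s: 1.98
tool_pos: [0.6279, 0.0184, 0.1298]
orientation: [-1.312, 1.036, -1.032]
contact_force: [-0.4, -0.1, -0.5]
opening: 0.0003
```

```bash
python3 -c "
from h import *
plan([[*arc(-56.5),.06],[*arc(-56.5),.03]])"
```

```text
t 1.98 pos [0.6279 0.0184 0.1298] F [-0.41 -0.12 -0.55] qd 0.019 rad 0.1308 ang -56.0 open 0.00025296266362124674
[0.05, 6.98, 0.14]
[0.05, 9.98, 0.14]
```

Emit:
{"method": "send_rows", "body": {
  "deltas": [
    {"hand":1,"xyz":[0,4,0.1],"roll":0},
    {"hand":1,"xyz":[0,7,0.1],"roll":0},
    {"hand":1,"xyz":[0,9,0.1],"roll":0},
    {"hand":1,"xyz":[0,10,0.1],"roll":0},
    {"hand":1,"xyz":[0,10,0.1],"roll":0}
  ]
}}

```text
time_s: 2.6
tool_pos: [0.6281, 0.018, 0.0297]
orientation: [-1.312, 1.037, -1.032]
contact_force: [0.8, -0.1, -0.3]
opening: -0.0001
```

```bash
python3 -c "
from h import *
f=ctrl.grab_frame('scene'); g=f['frame'][180:310,220:400,::-1]
cv2.imwrite('pics/s1.png',cv2.convertScaleAbs(cv2.resize(g,None,fx=4,fy=4,interpolation=cv2.INTER_CUBIC),alpha=1.5))
plan([[*arc(-56.5),.02],[*arc(-56.5),.0165]])"
```

```text
t 2.65 pos [0.6289 0.0181 0.0304] F [ 0.   -0.51  0.03] qd 0.011 rad 0.13 ang -56.3 open 0.00014195715520879003
[-0.01, 1.04, 0.04]
[-0.01, 1.39, 0.05]
```

View pics/s1.png

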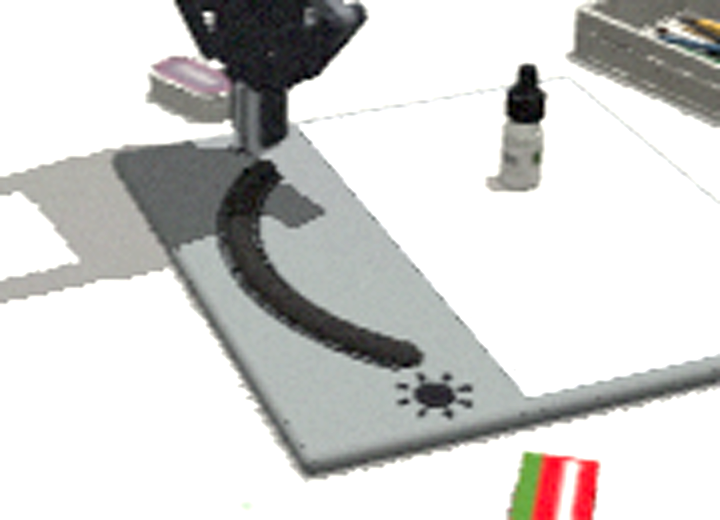

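The closed fingertips hover about 11 mm over the small-sun end of the bar, at about (258,150) in the zoomed picture. The bar end is at about (265,168). Next I lower gently.

Emit:
{"method": "send_rows", "body": {
  "deltas": [
    {"hand":1,"xyz":[0,0.8,0],"roll":0},
    {"hand":1,"xyz":[0,1.1,0],"roll":0},
    {"hand":1,"xyz":[0,1.3,0],"roll":0},
    {"hand":1,"xyz":[0,1.4,0],"roll":0}
  ]
}}

```text
time_s: 3.15
tool_pos: [0.629, 0.0181, 0.0166]
orientation: [-1.311, 1.035, -1.033]
contact_force: [0.1, -0.3, 4.1]
opening: 0.0004
```

```bash
python3 -c "
from h import *
plan([[*arc(a),.0163] for a in (-54,-50,-46,-42,-38)])"
```

```text
t 3.15 pos [0.629  0.0181 0.0166] F [ 0.09 -0.27  4.1 ] qd 0.012 rad 0.1299 ang -56.3 open 0.00038310184265281537
[0.19, 0.03, -0.49]
[0.56, 0.03, -1.32]
[1.0, 0.03, -2.12]
[1.48, 0.03, -2.88]
[2.02, 0.03, -3.61]
```

Emit:
{"method": "send_rows", "body": {
  "deltas": [
    {"hand":1,"xyz":[0.2,0,-0.5],"roll":0},
    {"hand":1,"xyz":[0.55,0,-1.3],"roll":0},
    {"hand":1,"xyz":[1.0,0,-2.1],"roll":0},
    {"hand":1,"xyz":[1.5,0,-2.9],"roll":0},
    {"hand":1,"xyz":[2.0,0,-3.6],"roll":0}
  ]
}}

```text
time_s: 3.78
tool_pos: [0.5981, -0.0102, 0.0167]
orientation: [-1.311, 1.036, -1.033]
contact_force: [1.7, 2.0, 2.9]
opening: -0.0001
```

```bash
python3 -c "
from h import *
plan([[*arc(a),.0163] for a in (-35,-31,-27,-23,-19)])"
```

```text
t 3.77 pos [ 0.5981 -0.0102  0.0167] F [1.72 2.04 2.91] qd 0.102 rad 0.1302 ang -37.8 open -0.00013109995227819347
[0.42, 0.04, -0.47]
[1.05, 0.04, -1.12]
[1.72, 0.04, -1.74]
[2.43, 0.04, -2.3]
[3.18, 0.04, -2.82]
```

Emit:
{"method": "send_rows", "body": {
  "deltas": [
    {"hand":1,"xyz":[0.4,0.02,-0.45],"roll":0},
    {"hand":1,"xyz":[1.05,0.02,-1.1],"roll":0},
    {"hand":1,"xyz":[1.7,0.02,-1.75],"roll":0},
    {"hand":1,"xyz":[2.45,0.03,-2.3],"roll":0},
    {"hand":1,"xyz":[3.2,0.03,-2.8],"roll":0}
  ]
}}

```text
time_s: 4.4
tool_pos: [0.5777, -0.0483, 0.0163]
orientation: [-1.311, 1.036, -1.033]
contact_force: [1.1, 2.6, 4.3]
opening: -0.0001
```

```bash
python3 -c "
from h import *
plan([[*arc(a),.0163] for a in (-16,-12,-8,-4,0)])"
```

```text
t 4.4 pos [ 0.5777 -0.0483  0.0163] F [1.08 2.62 4.29] qd 0.124 rad 0.1301 ang -18.7 open -9.887275220223057e-05
[0.53, -0.0, -0.3]
[1.33, -0.0, -0.72]
[2.16, -0.0, -1.08]
[3.02, -0.0, -1.38]
[3.89, -0.01, -1.62]
```

Emit:
{"method": "send_rows", "body": {
  "deltas": [
    {"hand":1,"xyz":[0.55,0,-0.3],"roll":0},
    {"hand":1,"xyz":[1.35,0,-0.7],"roll":0},
    {"hand":1,"xyz":[2.15,0,-1.1],"roll":0},
    {"hand":1,"xyz":[3.0,0,-1.4],"roll":0},
    {"hand":1,"xyz":[3.9,0,-1.6],"roll":0}
  ]
}}

```text
time_s: 5.03
tool_pos: [0.5707, -0.0905, 0.0161]
orientation: [-1.312, 1.037, -1.032]
contact_force: [-0.0, 3.5, 3.9]
opening: 0.0002
```

```bash
python3 -c "
from h import *
plan([[*arc(a),.0163] for a in (3,7,11,15,19)])
f=ctrl.grab_frame('top'); g=f['frame'][95:275,225:410,::-1]
cv2.imwrite('pics/t2.png',cv2.convertScaleAbs(cv2.resize(g,None,fx=3,fy=3,interpolation=cv2.INTER_CUBIC),alpha=1.5))
f=ctrl.grab_frame('scene'); g=f['frame'][180:310,220:400,::-1]
cv2.imwrite('pics/s2.png',cv2.convertScaleAbs(cv2.resize(g,None,fx=4,fy=4,interpolation=cv2.INTER_CUBIC),alpha=1.5))
plan([[*arc(a),.0163] for a in (3,7,11,15,19)])
"
```

```text
t 5.03 pos [ 0.5707 -0.0905  0.0161] F [-0.04  3.54  3.87] qd 0.123 rad 0.1303 ang 0.2 open 0.0002047640467810003
[0.62, -0.02, -0.1]
[1.52, -0.02, -0.24]
[2.43, -0.02, -0.31]
[3.33, -0.02, -0.31]
[4.24, -0.03, -0.26]
t 5.12 pos [ 0.5709 -0.0914  0.0161] F [-1.26 -2.54  4.25] qd 0.015 rad 0.1301 ang 0.6 open 4.205644863028952e-05
[0.53, -0.02, -0.1]
[1.43, -0.02, -0.23]
[2.33, -0.02, -0.3]
[3.24, -0.02, -0.31]
[4.15, -0.02, -0.25]
```

View pics/s2.png

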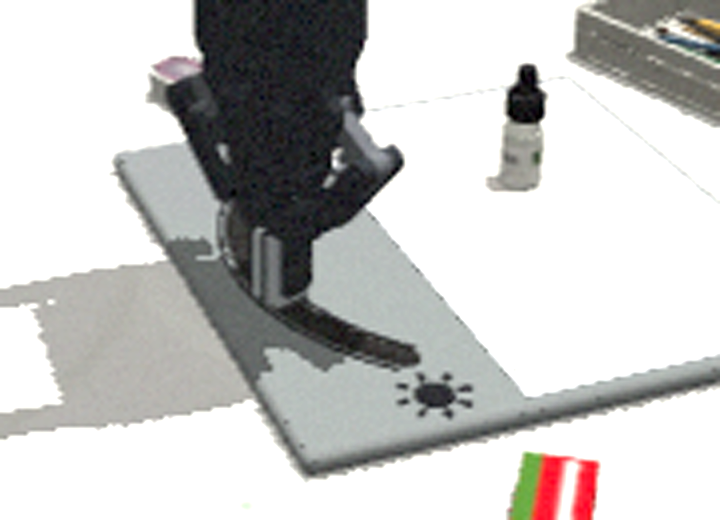

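The fingertips, at about (280,295), sit on the bar just past its middle. The bottle, tin and eraser have not moved.

Emit:
{"method": "send_rows", "body": {
  "deltas": [
    {"hand":1,"xyz":[0.55,0,-0.1],"roll":0},
    {"hand":1,"xyz":[1.45,0,-0.2],"roll":0},
    {"hand":1,"xyz":[2.35,0,-0.3],"roll":0},
    {"hand":1,"xyz":[3.25,0,-0.3],"roll":0},
    {"hand":1,"xyz":[4.15,0,-0.25],"roll":0}
  ]
}}

```text
time_s: 5.75
tool_pos: [0.5781, -0.133, 0.0161]
orientation: [-1.312, 1.037, -1.033]
contact_force: [-1.8, 2.6, 4.0]
opening: -0.0002
```

```bash
python3 -c "
from h import *
plan([[*arc(a),.0163] for a in (21,24,27.5,31,33)])"
```

```text
t 5.75 pos [ 0.5781 -0.133   0.0161] F [-1.75  2.59  4.  ] qd 0.098 rad 0.1302 ang 19.3 open -0.000151050052245572
[0.39, -0.02, 0.07]
[1.06, -0.02, 0.17]
[1.84, -0.02, 0.34]
[2.6, -0.03, 0.56]
[3.03, -0.03, 0.7]
```

Emit:
{"method": "send_rows", "body": {
  "deltas": [
    {"hand":1,"xyz":[0.4,0,0.05],"roll":0},
    {"hand":1,"xyz":[1.05,0,0.15],"roll":0},
    {"hand":1,"xyz":[1.85,0,0.35],"roll":0},
    {"hand":1,"xyz":[2.6,0,0.55],"roll":0},
    {"hand":1,"xyz":[3.0,0,0.7],"roll":0}
  ]
}}

```text
time_s: 6.38
tool_pos: [0.5921, -0.1611, 0.016]
orientation: [-1.312, 1.037, -1.033]
contact_force: [-1.8, 2.2, 4.8]
opening: -0.0002
```

Emit:
{"method": "send_rows", "body": {
  "deltas": [
    {"hand":1,"xyz":[0,0,0],"roll":0}
  ]
}}

```text
time_s: 6.5
tool_pos: [0.5925, -0.1616, 0.016]
orientation: [-1.312, 1.037, -1.034]
contact_force: [-1.3, 2.2, 4.5]
opening: -0.0001
```

```bash
python3 -c "
from h import *
plan([])
print(np.hypot(*(ctrl.read_state()['tool_pos'][:2]-np.array([.5881,-.1891]))))"
```

```text
t 6.5 pos [ 0.5925 -0.1616  0.016 ] F [-1.34  2.18  4.5 ] qd 0.002 rad 0.13 ang 33.4 open -6.123018219519722e-05
0.02785934007934199
```

The fingertips are touching at the end by the large sun, 28 mm from the mark with about 4.5 N vertical force. Now I lift straight up.

Emit:
{"method": "send_rows", "body": {
  "deltas": [
    {"hand":1,"xyz":[0,-3,0],"roll":0},
    {"hand":1,"xyz":[0,-8,0],"roll":0},
    {"hand":1,"xyz":[0,-13,0],"roll":0},
    {"hand":1,"xyz":[0,-15,0],"roll":0},
    {"hand":1,"xyz":[0,-15,0],"roll":0}
  ]
}}

```text
time_s: 7.12
tool_pos: [0.5945, -0.1625, 0.1678]
orientation: [-1.311, 1.032, -1.038]
contact_force: [-0.0, -0.4, -0.7]
opening: -0.0001
```

```bash
python3 -c "
from h import *
plan([])
f=ctrl.grab_frame('scene'); cv2.imwrite('pics/s3.png',cv2.convertScaleAbs(f['frame'][:,:,::-1],alpha=1.4))
plan([])"
```

```text
t 7.12 pos [ 0.5945 -0.1625  0.1678] F [-0.03 -0.37 -0.66] qd 0.046 rad 0.1289 ang 34.3 open -0.00014865670716952356
t 7.17 pos [ 0.5933 -0.162   0.1661] F [ 0.3  -0.41  0.43] qd 0.031 rad 0.1296 ang 33.8 open 0.0002518345684673432
```

View pics/s3.png

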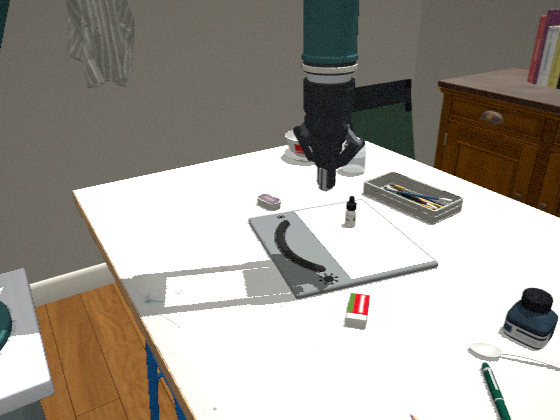

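The arm is clear of the bar. The bottle (350,213), tin (268,201) and eraser (358,310) are all where they started, so I'm handing in.

```bash
python3 -c "
from cell import ctrl
print(ctrl.hand_in())"
```

```text
the job is handed in; nothing more can be done
None
```

I stroked the bar in one unbroken pass from the small-sun (left) end to the large-sun (right) end, then lifted straight up and handed the job in at about 7.2 s. The hand-in gives no verdict.

- **Contact:** in the readings taken after each move, the vertical force was 2.9–4.8 N, about 5–6 N in total with sliding friction. The fingertips stayed 130 mm from my estimate of the arc centre.
- **Bar ends:** the stroke finished 28 mm from my measured large-sun position.
- **After the lift:** the force reading was back to sensor noise. In the last picture the bottle, tin and eraser were where they started, judged by eye.
- **Not checked:** I could not read how far the bar was pressed. I judged its release from the lost contact and the picture.
- **Disagreement:** the two cameras put the arc centre about 6 mm apart, so I used a blend weighted towards the top view.

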